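Set the latch drilling jig to the third click

ROBOT

A 7-joint arm with a two-finger parallel gripper is mounted at the origin on a cart in front of the work surface, level with it; the furniture and walls round the work are solid. World frame = base frame: x ahead of the robot, y to its left, z up, the work surface at z = 0. Lengths are in mm, angles in rad, forces in N, time in s.
With the tool pointing down it reaches from about 375 to 925 mm from the base axis. Payload 3.1 kg.
Tool frame: the origin (TCP) lies midway between the tips of the shut fingers; the grasp point (between the pads) lies 19 mm behind it (ctrl.tcp_to_grasp is the distance from the TCP to the grasp point, in mm); z points along the fingers, y is the direction in which the jaws open and shut (so a half turn about z gives the same grasp; the last joint's range is limited). The gripper opens to 85 mm and grips with 20 to 120 N. Pads are 22 mm wide; open, the fingers measure 114 mm over their backs; the gripper's body (76 mm by 85 mm) begins 54 mm behind the grasp point. The pads swing forward as they close: fully open they stand 13 mm farther back than shut.
Start: joints at [-1.41, 0.383, 0.044, 1.598, -0.018, 1.161, -0.05], TCP at [166.325, 628.362, 231.269] pointing down, gripper open.
Joint ranges: [-2.61, 2.61], [-0.41, 2.15], [-1.48, 1.57], [0, 2.5], [-1.57, 4.71], [0.05, 1.97], [-2.85, 2.85]. Speed limits (rad/s): [2.79, 2.79, 3.14, 3.14, 3.14, 3.14, 3.14].

INTERFACE

Orientations are given as a unit quaternion [x, y, z, w].
In Python, from rig import ctrl gives the robot as it stands.
- The arm moves only by the shell command python3 -m jog 'ROWS' [FORCE]. ROWS is JSON, one flat list of numbers, 5 for each row, row after row: the opening, from -1 (shut) to 1 (fully open), so that 0 is half open, then the shift along the world's x, y, z in m, then the turn about the world's z in degrees. In form: [gripper, dx, dy, dz, roll, gripper, dx, dy, dz, roll, ...]. A call has 1 to 10 rows; each row shifts and turns the commanded pose from where the row before left it; what a row does not reach is not made up. A row lasts 1/10 s, in which the tool goes at most 50 mm and 8.59 degrees, less where a joint would pass 70% of its speed; a pose out of reach is approached as far as the arm can. A call is refused whole if a number of a shift passes 0.05 or a number of a turn 8.59, either way. A call with a gripper value outside its range is refused whole. The fingers move at their own pace and stop on an object; FORCE is the grip in N (left out, the last holds). Time passes only in rows, so rows that do not move let the fingers close. It gives the time, the measured TCP pose, the force and the opening at its end, in the units of the state.
- ctrl.get_state(): the state, without advancing time (a new reading comes with each control period).
- ctrl.grab_frame(name): name is "scene" or "top" or "wrist"; returns a dict with "img" (400x640x3 uint8, blue, green, red), "depth" (400x640 float32, mm along the optical axis (not along the pixel's ray), 0 where there is no reading), "K" (3x3 intrinsics, pixels), "k1" (the pictures are not rectified: a ray, as slopes to the right and down, at radius r is drawn at 1 + k1 r^2 times it, then the intrinsics apply), "cam_to_world" (4x4, takes a point from camera to world coordinates). Camera axes: x right, y down, z forward; pixel columns grow to the right and rows downward; lengths in mm; the calibration is good to about 2 mm. A picture is of the moment at which its call begins.
- ctrl.finish_job(): hands the job in, once; it reports no verdict.
Trained networks look in a picture, given as the dict that the camera call returned (one of the last four; its "shot" number tells which), for a name from the list of things; names that differ only in an ending like _2 or _b are one class to them, and where a whole thing is asked for, a point or a joint stands for the part that bears it (a point fixed in the world has none). Each returns a list of dicts, best first, with "confidence" (0 to 1); they miss things now and then, are a little off and sometimes report something else, mostly with a low value. They report only what shows in the picture. A call takes as long as a camera call. They do not tell look-alikes from the thing itself.
- ctrl.look_for(picture, thing): "position" ([row, column] in pixels, amid what is visible of it).
- ctrl.place_of(picture, thing): "position" ([row, column] in pixels: a listed point, or the origin of a listed thing).
The state is a dict: "time_s": time; "joint_pos": joint angles; "dq": joint speeds; "joint_efforts": joint torques, N m; "ee_pos": TCP position; "ee_rot": TCP orientation; "ft_force": force on the tool from outside, world axes, zero at the start; "wrist_torque": the same for the moment, N m; "width": finger opening in mm.
Only numpy, scipy, OpenCV 4.12 (cv2) and the standard library are available. Lean on these libraries where they do the work, as an engineer would, in place of code of your own. Each camera call takes 0.05 s, during which the arm holds its last target.

TASK

Set up the latch drilling jig on the bench, using fingertips only. Push the thumb lever of its length stop back to the zero end, towards the drill bushing, then push it out again click by click and leave it in the third click, never going past it. Then push the tubular latch lying in the jig's channel along until its tail butts against the stop, without knocking the stop out of its click; lift nothing, and leave the other things on the bench where they are.

Things in the scene. Friction and masses are not known exactly. Their poses are not given: they have to be found in the camera images.
- drill_jig: Drill jig screwed to the bench: grey painted bed 104 x 220 mm, top 10 mm above the bench. Origin on the bench, under the channel's middle line, halfway along the bed; x away from the robot, y along the channel to the left (loading end), z up. Two steel rails, 10 mm thick, 14 mm above the bed, y = -105 to +40 mm, leave a channel 24 mm wide (x = -12 to +12 mm).
- bushing (a point): Drill bushing over the channel, underside 38 mm and top 56 mm above the bench. Its dark bracket comes from the back of the jig: 30 mm wide along y (15 mm either side of this point), from 40 mm behind this point to 14 mm in front of it. Axes are the jig's.
- length_stop (a joint): Sliding length stop, m: 0 hard against the zero end, growing as it slides to the jig's -y, at most 0.072. A spring ball clicks into a notch of the ridged bar in front of the rails every 12 mm: 0 is the zero notch, first click 0.012, second 0.024, third 0.036 and so on. About 8 N (6 to 12) pushes it out of a notch; past half way (6 mm) it snaps into the next by itself and stays.
- stop_face (a point): Middle of the steel face, 19 mm wide and 20 mm high (2 to 22 mm above the bed), of the stop in the channel, facing the jig's +y; its axes are the jig's. It moves with the stop.
- lever_mid (a point): Middle of the stop's upright black thumb lever, 58 mm above the bench, moving with the stop. Lever 24 mm wide (jig x), 8 mm thick (y), top 70 mm above the bench, 37 mm in front of the channel's middle line. Around its foot is the dark saddle, top 36 mm above the bench, from 25 mm on the +y side of this point to 15 mm on the -y side, and in x from 9 mm in front to 46 mm behind.
- latch: Tubular door latch, 91 mm long, about 0.16 kg, loose, flat in the channel, only its tail between the rails. Origin on its underside at mid-length; +y to its bolt (jig's +y), z up. Grey body 22 x 22 mm from y = -46 to +30 mm; steel face plate 56 mm wide, 25 mm high at y = +30 to +32; bolt 12 mm wide, 5 to 20 mm above the underside, out to y = +46 mm.
- latch_tail (a point): Middle of the flat tail end of the latch, which must butt against stop_face. Axes are the latch's.
- bolt_nose (a point): Middle of the outer end of the latch's bolt, the far end from the tail: the place to push. About 22 mm above the bench.
- press_foot (a point): Middle of the foot of the green arbor press that stands right of the jig, fixed, 0.32 m high, 217 mm (x) x 114 mm (y) with a lever that sticks out to its right: keep the arm clear of it.
- spare_latch: Bystander: a shorter tubular latch, 76 mm, lying on the bench behind the jig; origin under its middle.
- loupe: Bystander: black eye loupe, 35 mm across, 33 mm high, behind the jig; origin under its middle.
- pin_vial: Bystander: amber vial with white cap, 40 mm across, 70 mm high, behind the jig's right end; origin under its middle.
- screwdriver: Bystander: screwdriver 180 mm long, 25 mm thick, lying in front of the jig, along it; origin under its middle.
- padlock: Bystander: brass padlock, 72 x 47 x 20 mm, lying on the bench to the right of the jig; origin under its middle.
Things that resemble listed ones, but are neither listed nor needed, are in the scene too. Leave any red look-alike of the latch alone.

How it is judged (in metres and radians):
On the way, in this order (a step that is already met when the one before it is completed fails the run):
1. the length stop is pushed back to its zero end (value of joint length_stop below 0.002 m), for 0.1 s.
2. the stop rests in the third click (value of joint length_stop between 0.0335 and 0.0385 m), for 0.3 s.
3. the latch is pushed along until its tail butts against the stop (y of latch_tail in the frame of stop_face below 0.002 m), for 0.1 s.
At the end, for the whole second after the job is handed in: The length stop rests in its third notch (36 mm, within 2 mm), and the latch lies flat and at rest in the channel with its tail against the stop (gap under 2 mm) (value of joint length_stop between 0.034 and 0.038 m and y of latch_tail in the frame of stop_face between -0.003 and 0.002 m and x of latch_tail in the frame of stop_face between -0.004 and 0.004 m and angle between latch's own z axis and vertical below 0.08 rad and linear speed of latch below 0.01 m/s); the robot touches nothing.
It fails at once if the stop clicks past the third notch (value of joint length_stop above 0.043 m).
It fails at once if the latch is lifted or tipped instead of pushed along (z of latch in the frame of drill_jig above 0.018 m or angle between latch's own z axis and vertical above 0.25 rad).
It fails at once if another thing on the bench is shifted (distance of any of spare_latch, loupe, pin_vial, screwdriver, padlock from where it was at the start of the episode above 0.015 m).
It also fails if it takes over 58 s, if anything falls off the work surface, if the arm or the gripper's body presses on something with over 40 N, if the wrist force passes 120 N, or if a joint passes its speed limit or range.

## Working session

There is one attempt and no reset: what is moved stays moved. The work goes in short steps, Python scripts to look and compute and a shell command to move; the robot and the scene stay as the last step left them, time stands still between calls to the robot, and variables do not carry over. Pictures are saved under pics/ and viewed, and the job is handed in when it is done.

```bash
ls; mkdir -p pics
cat > h.py <<'E'
import numpy as np, cv2
from rig import ctrl
def ray(f,rc):
    K=np.array(f["K"]);k1=f["k1"]
    u=(rc[1]-K[0,2])/K[0,0];v=(rc[0]-K[1,2])/K[1,1]
    d=np.hypot(u,v);r=d
    for _ in range(30): r=d/(1+k1*r*r)
    s=r/d if d>0 else 1
    return np.array([u*s,v*s,1.])
def atz(f,rc,z):
    T=np.array(f["cam_to_world"]);o=T[:3,3];d=T[:3,:3]@ray(f,rc)
    return o+d*(z-o[2])/d[2]
def atdepth(f,rc):
    T=np.array(f["cam_to_world"]);r,c=int(round(rc[0])),int(round(rc[1]))
    z=f["depth"][r,c]
    return T[:3,:3]@(ray(f,rc)*z)+T[:3,3]
def proj(f,p):
    T=np.array(f["cam_to_world"]);q=T[:3,:3].T@(np.array(p)-T[:3,3]);x=q[:2]/q[2]
    x=x*(1+f["k1"]*(x@x));K=f["K"]
    return np.array([K[1][1]*x[1]+K[1][2],K[0][0]*x[0]+K[0][2]])
E
python3 - <<'E'
from h import *
for n in ["scene","top"]:
    f=ctrl.grab_frame(n); cv2.imwrite(f"pics/{n}0.png",f["img"])
    print(n,np.round(f["cam_to_world"],3).tolist())
    for t in ["drill_jig","bushing","stop_face","lever_mid","latch","latch_tail","bolt_nose","screwdriver","press_foot","padlock","spare_latch"]:
        for m in ([ctrl.place_of]):
            print(t,[(np.round(r["position"],1).tolist(),round(r["confidence"],2)) for r in m(f,t)[:3]])
s=ctrl.get_state();print(s)
E
```

```text
pics
scene [[0.902, -0.287, 0.322, 277.206], [-0.431, -0.57, 0.7, -556.338], [-0.017, -0.77, -0.638, 636.807], [0.0, 0.0, 0.0, 1.0]]
drill_jig [([191.5, 294.4], 0.86)]
bushing [([166.6, 289.7], 0.96)]
stop_face [([186.5, 294.4], 0.96)]
lever_mid [([182.6, 285.8], 0.74)]
latch [([176.3, 281.5], 0.67), ([246.3, 344.5], 0.61)]
latch_tail [([246.2, 316.1], 0.73), ([177.5, 289.4], 0.6), ([181.3, 331.4], 0.37)]
bolt_nose [([234.1, 356.7], 0.75), ([160.5, 271.2], 0.57)]
screwdriver [([200.5, 256.1], 0.63)]
press_foot [([191.8, 295.0], 0.56), ([159.4, 273.2], 0.47)]
padlock [([158.1, 273.6], 0.74), ([300.6, 308.6], 0.66)]
spare_latch [([166.9, 321.1], 0.55)]
top [[0.025, -0.999, 0.029, 518.802], [-1.0, -0.025, -0.01, 70.633], [0.01, -0.029, -1.0, 911.386], [0.0, 0.0, 0.0, 1.0]]
drill_jig [([202.6, 266.9], 0.68)]
bushing [([201.3, 255.2], 0.83)]
stop_face [([199.5, 267.5], 0.56)]
lever_mid [([216.3, 280.1], 0.96)]
latch [([196.8, 349.7], 0.81), ([203.4, 242.8], 0.56)]
latch_tail [([213.0, 349.5], 0.61), ([197.7, 258.7], 0.58)]
bolt_nose [([176.5, 352.0], 0.59), ([208.3, 218.1], 0.52), ([202.4, 265.2], 0.42)]
screwdriver [([239.2, 264.5], 0.74)]
press_foot []
padlock [([241.7, 392.3], 0.91)]
spare_latch [([201.3, 256.0], 0.3)]
{'time_s': 1.2, 'joint_pos': array([-1.40982712,  0.38289419,  0.04392164,  1.59791075, -0.01791842,
        1.16114635, -0.04991658]), 'dq': array([ 0.00083391, -0.00016947, -0.0004195 ,  0.00013139,  0.0027979 ,
       -0.00013915,  0.00014014]), 'joint_efforts': array([ 5.15728243e-04, -4.33459067e+01,  1.02352325e+00, -2.49911177e+01,
        1.06101981e-02,  2.11057566e-03,  6.66886919e-06]), 'ee_pos': array([166.31877987, 628.37648104, 231.26828747]), 'ee_rot': array([ 1.29023006e-01,  9.91641600e-01,  1.82088278e-05, -1.41424825e-05]), 'ft_force': array([0.43998534, 0.48398706, 0.33146688]), 'wrist_torque': array([-0.00115867,  0.0195197 , -0.06153906]), 'width': 85.266558852816}
```

View pics/scene0.png

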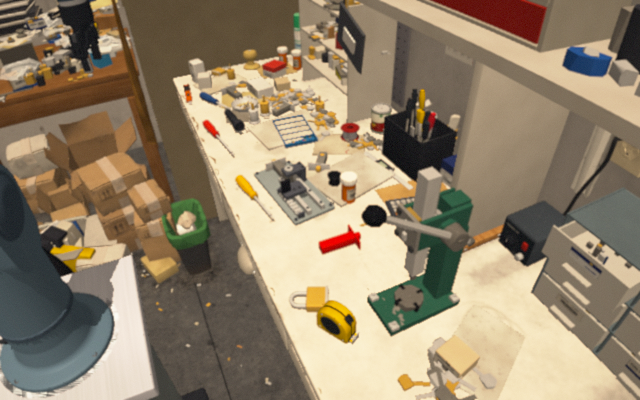

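View pics/top0.png

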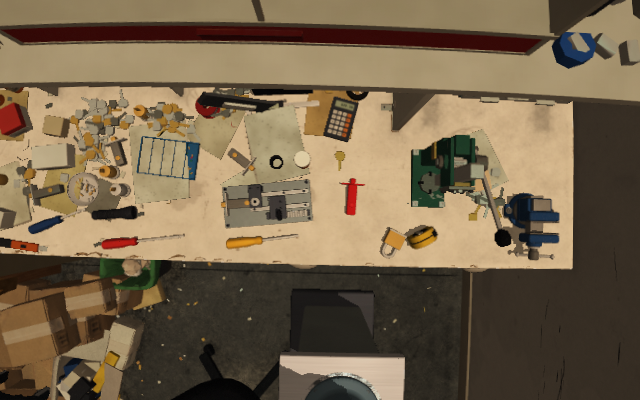

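The scene shows the jig at scene (292,190) and top (267,203). Latch candidates are the red one at top (351,196), outside the jig and so the look-alike, and the grey one in the channel at top (243,203), which fits. The screwdriver is the yellow one at top (262,240). I'll enlarge the jig to check.

Run:
```python
from h import *
f=ctrl.grab_frame("top")
c=f["img"][140:260,200:330]; cv2.imwrite("pics/top1.png",cv2.resize(c,None,fx=6,fy=6,interpolation=cv2.INTER_CUBIC)[:600,:780])
for n,rc,z in [("jig",(202.6,266.9),0),("bush",(201.3,255.2),56),("lever",(216.3,280.1),58),("latch",(203.4,242.8),22),("face",(199.5,267.5),22),("nose",(208.3,218.1),22),("driver",(239.2,264.5),10)]: print(n,np.round(atz(f,rc,z),1))
# depth height map of jig
T=np.array(f["cam_to_world"])
for rc in [(180,300),(205,300),(190,240),(200,255),(214,280),(220,300)]: print(rc,np.round(atdepth(f,rc),1))
g=ctrl.grab_frame("scene")
c=g["img"][140:235,225:365]; cv2.imwrite("pics/scene1.png",cv2.resize(c,None,fx=5.5,fy=5.5,interpolation=cv2.INTER_CUBIC))
```

```text
jig [533.8 199.9   0. ]
bush [535.2 219.8  56. ]
lever [501.4 159.7  58. ]
latch [529.9 256.1  22. ]
face [541.  195.6  22. ]
nose [516.3 316.9  22. ]
driver [442.6 202.   10. ]
(180, 300) [592.2 117.8   7.1]
(205, 300) [529.5 115.3  24.7]
(190, 240) [563.3 266.6  10.4]
(200, 255) [538.2 220.   57.8]
(214, 280) [506.9 159.2  66.1]
(220, 300) [492.4 115.1   8. ]
```

View pics/top1.png

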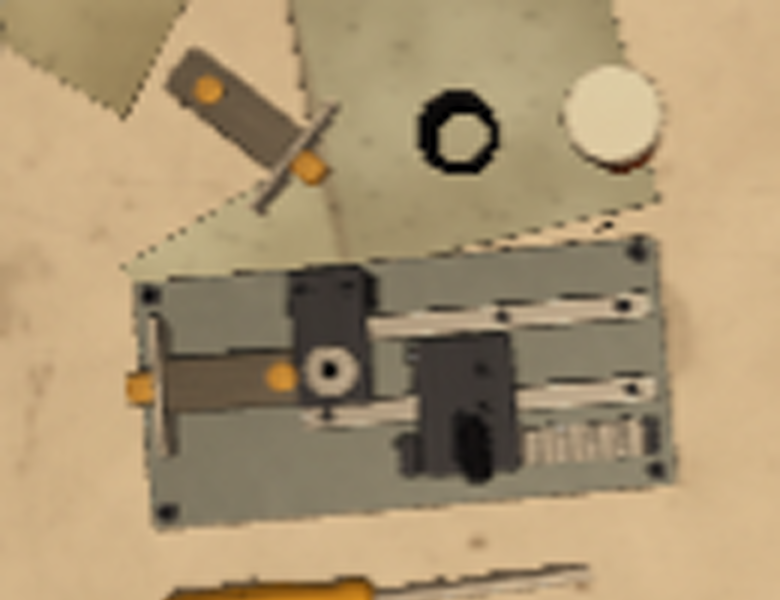

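View pics/scene1.png

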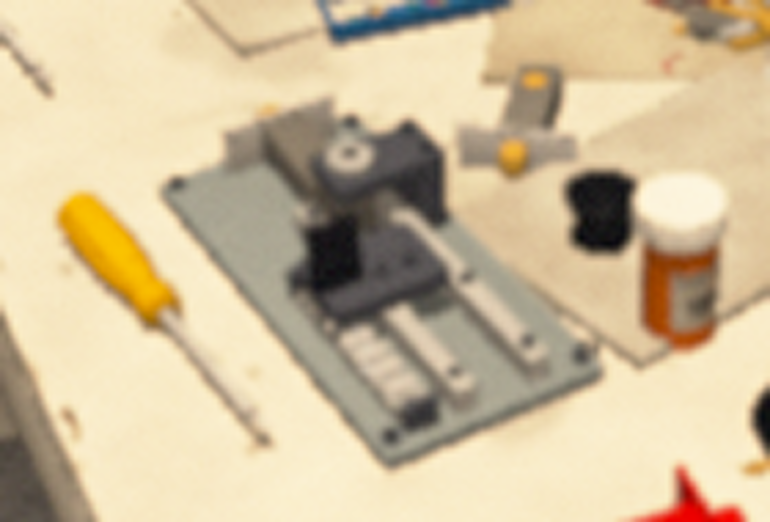

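Run:
```python
from h import *
f=ctrl.grab_frame("top")
o=lambda u,v:((v+.5)/6-.5+140,(u+.5)/6-.5+200)
P={n:atz(f,o(*p),10)[:2] for n,p in dict(TL=(133,283),TR=(655,237),BR=(677,485),BL=(156,530)).items()}
c=sum(P.values())/4
y=(P['TL']+P['BL']-P['TR']-P['BR']);print(c,np.linalg.norm(y)/2);y/=np.linalg.norm(y)
x=np.array([y[1],-y[0]]);print("x",x,"y",y,"yaw deg",np.degrees(np.arctan2(x[1],x[0])))
def J(p): d=np.array(p[:2])-c; return [round(float(d@x),1),round(float(d@y),1)]
for n,p,z in [("levertop",(472,447),70),("bush",(329,370),56),("tailcirc",(282,377),32),("bolt",(128,389),25),("plate front end",(172,452),35),("plate back",(153,318),35),("saddle BR",(518,470),36),("saddle TL",(420,343),36),("barend",(652,437),20)]:
    w=atz(f,o(*p),z);print(n,np.round(w,1),J(w))
r=ctrl.place_of(f,"lever_mid");print([(q["position"],q["confidence"],J(atz(f,q["position"],58))) for q in r])
r=ctrl.place_of(f,"bolt_nose");print([(q["position"],q["confidence"],J(atz(f,q["position"],22))) for q in r])
```

```text
[531.32125106 198.18659269] 217.6766544346537
x [0.993708   0.11200184] y [-0.11200184  0.993708  ] yaw deg 6.430726003300365
levertop [506.6 162.9  70. ] [-28.5, -32.3]
bush [535.3 221.6  56. ] [6.6, 22.9]
tailcirc [532.4 244.9  32. ] [6.3, 46.3]
bolt [526.  309.4  25. ] [7.2, 111.1]
plate front end [501. 288.  35.] [-20.1, 92.6]
plate back [554.9 297.4  35. ] [34.6, 96.0]
saddle BR [497.4 147.8  36. ] [-39.4, -46.2]
saddle TL [547.5 188.8  36. ] [15.0, -11.2]
barend [511.9  94.7  20. ] [-30.9, -100.6]
[([213.8, 276.9], 0.97, [-27.6, -27.9])]
[([178.2, 352.7], 0.76, [43.5, -217.0]), ([208.4, 220.7], 0.61, [-2.4, 113.2])]
```

```bash
python3 -m jog '[-1,0.024,-0.034,0,7, -1,0.024,-0.034,0,7, -1,0.024,-0.034,0,7.2, -1,0.024,-0.034,0,0, -1,0.024,-0.034,0,0, -1,0.024,-0.034,0,0, -1,0.024,-0.034,0,0, -1,0.024,-0.034,0,0]' 30; python3 -m jog '[-1,0.024,-0.034,0,0, -1,0.024,-0.034,0,0, -1,0.024,-0.034,0,0, -1,0.024,-0.034,-0.01,0, -1,0.020,-0.034,-0.01,0, -1,0.01,-0.034,-0.01,0, -1,0,0,0,0]'
python3 - <<'E'
from h import *
s=ctrl.get_state();print(s["time_s"],s["ee_pos"],s["ee_rot"],s["ft_force"],s["width"],s["joint_pos"])
f=ctrl.grab_frame("wrist");cv2.imwrite("pics/w0.png",f["img"]);print(np.round(f["cam_to_world"],3).tolist())
for t in ["lever_mid","bushing","latch_tail","bolt_nose"]: print(t,[(q["position"],q["confidence"]) for q in ctrl.place_of(f,t)])
E
```

```text
time_s: 2.25
ee_pos: [359.2, 354.9, 231.6]
ee_rot: [-0.056, 0.998, 0.0, 0.0]
ft_force: [0.3, -0.3, 0.5]
width: -0.1
time_s: 2.95
ee_pos: [485.2, 145.0, 200.1]
ee_rot: [-0.05, 0.999, -0.002, -0.001]
ft_force: [-0.9, -0.5, 0.1]
width: 0.2
2.95 [485.22610681 144.98664211 200.11733677] [-5.02521674e-02  9.98734176e-01 -2.00078872e-03 -8.72723257e-04] [-0.9449771  -0.4841774   0.07590833] 0.22795414734666694 [-0.71567084  0.14609862  0.37138234  1.98349958 -0.05795717  1.02541847
  1.35368213]
[[-0.1, 0.957, 0.271, 416.063], [0.995, 0.097, 0.024, 137.127], [-0.003, 0.272, -0.962, 343.728], [0.0, 0.0, 0.0, 1.0]]
lever_mid [([205.9, 336.7], 0.65)]
bushing [([239.0, 385.5], 0.96)]
latch_tail [([228.8, 378.4], 0.93), ([186.8, 193.8], 0.69)]
bolt_nose [([250.1, 191.4], 0.74)]
```

View pics/w0.png

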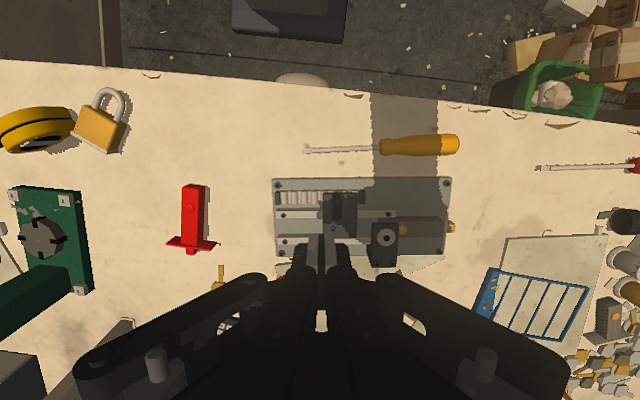

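Run:
```python
from h import *
f=ctrl.grab_frame("wrist")
c=f["img"][165:275,260:470];cv2.imwrite("pics/w1.png",cv2.resize(c,None,fx=3.8,fy=3.8,interpolation=cv2.INTER_CUBIC))
for n,rc,z in [("lever",(205.9,336.7),58),("bush",(239,385.5),56),("bed1",(178,273),10),("bed2",(178,451),10),("bed3",(258,274),10)]: print(n,np.round(atz(f,rc,z),1))
D=f["depth"];T=np.array(f["cam_to_world"])
vv,uu=np.mgrid[165:275,260:470]
P=np.array([atdepth(f,(r,c)) for r,c in zip(vv.ravel(),uu.ravel())]);np.save("p.npy",P)
m=(P[:,2]>62)&(P[:,2]<80)&(P[:,0]<515)&(P[:,0]>480)&(P[:,1]<185)
print("lever top",m.sum(),P[m].mean(0),P[m].min(0),P[m].max(0))
m=(P[:,2]>50)&(P[:,2]<62)&(P[:,1]>195)
print("bracket",m.sum(),P[m].mean(0),P[m].min(0),P[m].max(0))
```

```text
lever [502.1 172.1  58. ]
bush [534.8 231.3  56. ]
bed1 [490.3  95.6  10. ]
bed2 [465.6 310.7  10. ]
bed3 [597.2 104.   10. ]
lever top 198 [501.95885697 160.38323252  69.25689226] [491.18536425 155.41817394  62.22614061] [514.16755059 165.85727728  72.25275778]
bracket 1093 [544.89349231 220.5655746   52.93450303] [518.96069061 203.82052608  50.02042332] [573.60024758 238.19540621  58.18765776]
```

View pics/w1.png

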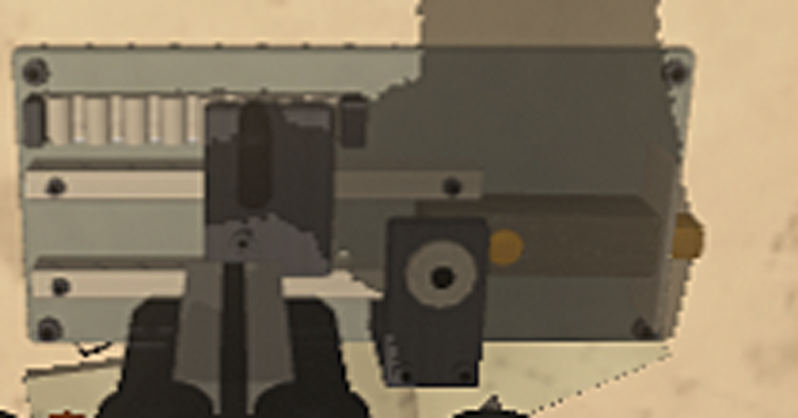

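The wrist view shows the lever at crop (255,160), the bushing at (441,275), and the rails parallel to the image rows, so the tool is already aligned with the jig (yaw about 5.7°). Lever top is at about (502,160.5,70). I'll go to its -y side.

```bash
python3 -m jog '[-1,0.010,-0.005,-0.03,0, -1,0.010,-0.005,-0.04,0, -1,0,0,-0.04,0, -1,0,0,-0.03,0, -1,0,0,-0.012,0, -1,0,0,0,0]'
python3 - <<'E'
from h import *
s=ctrl.get_state();print(s["time_s"],s["ee_pos"],s["ft_force"])
f=ctrl.grab_frame("scene")
c=f["img"][140:235,225:365]; cv2.imwrite("pics/scene2.png",cv2.resize(c,None,fx=5.5,fy=5.5,interpolation=cv2.INTER_CUBIC))
E
```

```text
time_s: 3.85
ee_pos: [502.7, 143.0, 47.8]
ee_rot: [-0.057, 0.998, -0.001, -0.002]
ft_force: [-0.6, -0.7, -0.2]
width: -0.1
3.85 [502.65245856 143.01987189  47.78668297] [-0.56845332 -0.73233293 -0.15211745]
```

View pics/scene2.png

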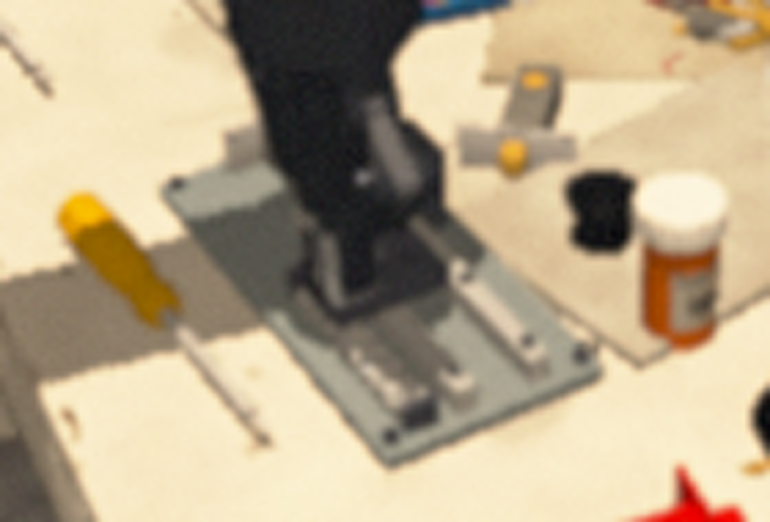

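```bash
for i in 1; do python3 -m jog '[-1,-0.0003,0.003,0,0]'; python3 -m jog '[-1,-0.0003,0.003,0,0]'; python3 -m jog '[-1,-0.0003,0.003,0,0]'; python3 -m jog '[-1,-0.0003,0.003,0,0]';python3 -m jog '[-1,-0.0003,0.003,0,0]'; done | grep -E "pos|force"
```

```text
ee_pos: [505.6, 145.7, 51.0]
ft_force: [0.2, -1.2, -0.6]
ee_pos: [505.4, 149.3, 51.2]
ft_force: [0.4, -0.3, -0.2]
ee_pos: [505.2, 150.5, 51.1]
ft_force: [0.8, -6.4, 5.8]
ee_pos: [505.1, 150.9, 51.1]
ft_force: [0.5, -10.8, 7.3]
ee_pos: [504.9, 152.5, 51.1]
ft_force: [-0.8, -8.6, 6.7]
```

```bash
for i in 1; do python3 -m jog '[-1,-0.0003,0.003,0,0]'; python3 -m jog '[-1,-0.0003,0.003,0,0]'; python3 -m jog '[-1,-0.0003,0.003,0,0]'; python3 -m jog '[-1,-0.0003,0.003,0,0]';python3 -m jog '[-1,-0.0003,0.003,0,0]'; done | grep -E "pos|force"
```

```text
ee_pos: [504.4, 157.1, 50.9]
ft_force: [0.6, -3.6, 2.4]
ee_pos: [503.6, 162.4, 50.5]
ft_force: [1.6, -11.0, 6.4]
ee_pos: [503.6, 162.3, 50.5]
ft_force: [0.7, -13.6, 7.8]
ee_pos: [503.5, 162.4, 50.5]
ft_force: [1.2, -16.9, 9.1]
ee_pos: [503.5, 162.5, 50.5]
ft_force: [0.6, -20.6, 11.5]
```

```bash
python3 -m jog '[-1,0.001,-0.012,0,0, -1,0,-0.008,0,0, -1,0,0,0.03,0, -1,0,0,0.03,0, -1,0,0,0,0]'
python3 - <<'E'
from h import *
for n in ["top","wrist"]:
    f=ctrl.grab_frame(n);r=ctrl.place_of(f,"lever_mid");print([(q["position"],q["confidence"],atz(f,q["position"],58)) for q in r])
    P=np.array([atdepth(f,(r,c)) for r in range(165,275) for c in (range(260,470) if n=="wrist" else range(220,320))])
    m=(P[:,2]>62)&(P[:,2]<76)&(P[:,0]<515)&(P[:,0]>480)&(P[:,1]<195)&(P[:,1]>155);print(n,m.sum(),P[m].mean(0) if m.any() else 0,P[m].min(0),P[m].max(0))
    cv2.imwrite(f"pics/{n}3.png",cv2.resize(f["img"][140:290,200:470],None,fx=2.9,fy=2.9))
E
```

```text
time_s: 5.4
ee_pos: [505.5, 155.4, 113.3]
ee_rot: [-0.057, 0.998, 0.002, 0.004]
ft_force: [0.2, -0.9, 0.3]
width: -0.3
[]Traceback (most recent call last):
  File "<stdin>", line 5, in <module>
    return umr_minimum(a, axis, None, out, keepdims, initial, where)
ValueError: zero-size array to reduction operation minimum which has no identity
```

Run:
```python
from h import *
n="wrist"
f=ctrl.grab_frame(n);r=ctrl.place_of(f,"lever_mid");print([(q["position"],q["confidence"],atz(f,q["position"],58)) for q in r])
cv2.imwrite(f"pics/{n}3.png",cv2.resize(f["img"][110:300,220:490],None,fx=2.9,fy=2.9))
print(ctrl.get_state()["ee_pos"])
```

```text
[([220.9, 356.5], 0.59, array([502.46671512, 179.50824972,  58.        ]))]
[501.06374446 153.2175464  108.35437303]
```

View pics/wrist3.png

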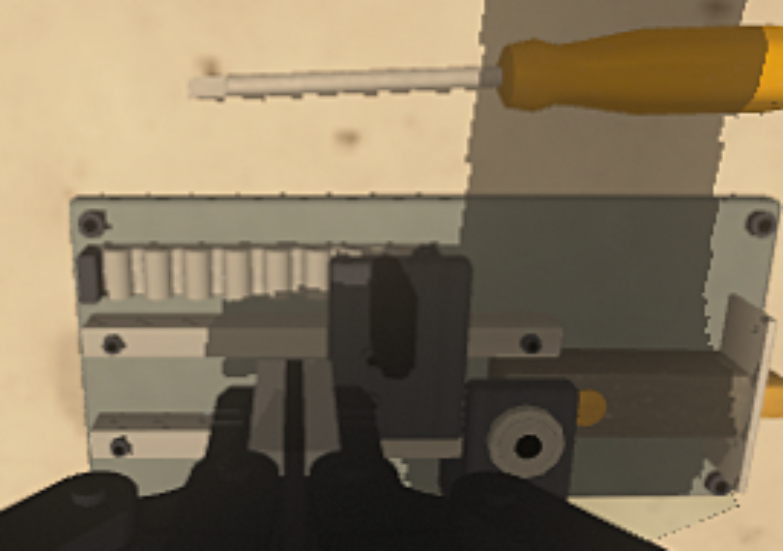

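The saddle now sits against the end block of the notched bar at crop (465,255), so the stop is at zero. Next I go over to the +y side.

```bash
python3 -m jog '[-1,-0.001,0.022,0,0, -1,-0.001,0.022,0,0, -1,0,0,0,0, -1,0,0,0,0]'; python3 -m jog '[-1,0,0,-0.02,0, -1,0,0,-0.02,0, -1,0,0,-0.018,0, -1,0,0,0,0, -1,0,0,0,0]'
```

```text
time_s: 6.0
ee_pos: [499.2, 196.4, 108.0]
ee_rot: [-0.057, 0.998, -0.001, -0.001]
ft_force: [-0.1, 0.2, 0.2]
width: -0.7
time_s: 6.5
ee_pos: [499.1, 196.4, 50.6]
ee_rot: [-0.056, 0.998, -0.0, -0.001]
ft_force: [-0.3, 3.9, -3.3]
width: -0.3
```

```bash
python3 -m jog '[-1,0,0,0,0, -1,0,0,0,0]';python3 - <<'E'
from h import *
for n in ["wrist","scene"]:
    f=ctrl.grab_frame(n)
    c=f["img"][110:300,220:490] if n=="wrist" else f["img"][140:235,225:365]
    cv2.imwrite(f"pics/{n}4.png",cv2.resize(c,None,fx=2.9 if n=="wrist" else 5.5,fy=2.9 if n=="wrist" else 5.5))
E
```

```text
time_s: 6.7
ee_pos: [499.5, 196.4, 51.4]
ee_rot: [-0.056, 0.998, 0.0, -0.001]
ft_force: [-1.5, 3.8, -2.8]
width: -0.2
```

View pics/wrist4.png

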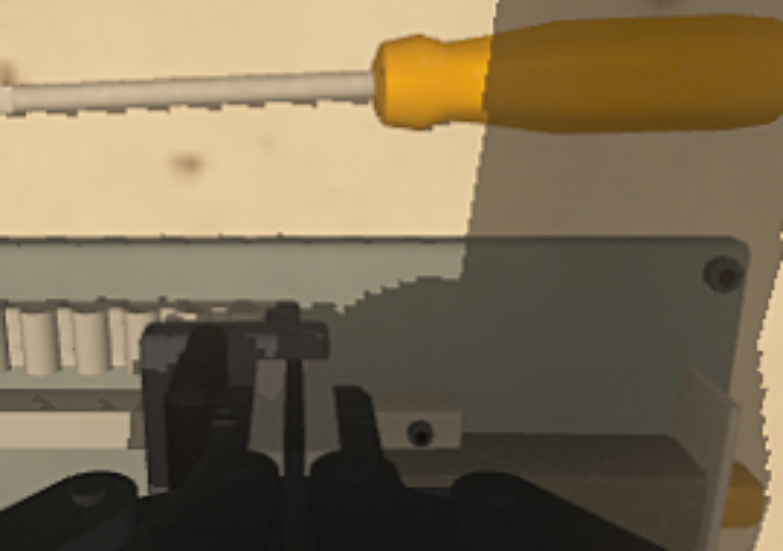

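View pics/scene4.png

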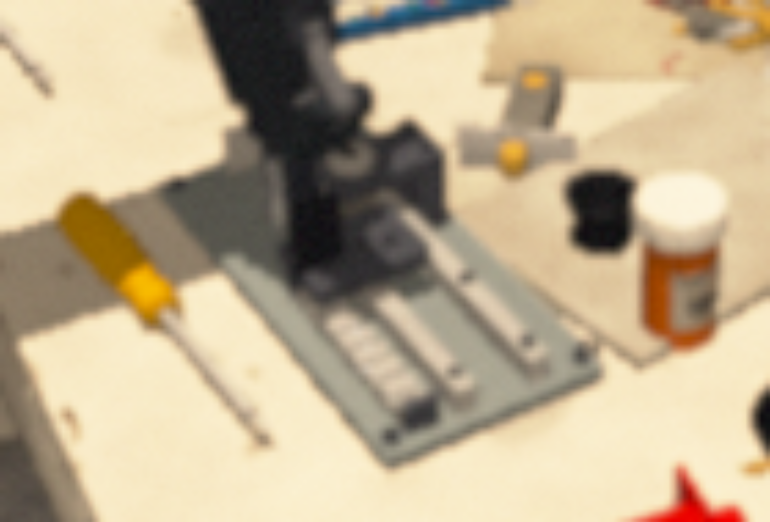

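```bash
(python3 -m jog '[-1,0.0002,-0.002,0,0]'; python3 -m jog '[-1,0.0002,-0.002,0,0]'; python3 -m jog '[-1,0.0002,-0.002,0,0]'; python3 -m jog '[-1,0.0002,-0.002,0,0]') | grep -E "pos|force"
```

```text
ee_pos: [499.6, 196.0, 51.4]
ft_force: [-2.8, 8.1, -2.5]
ee_pos: [499.7, 195.7, 51.5]
ft_force: [-2.8, 9.9, -3.7]
ee_pos: [499.8, 194.0, 51.5]
ft_force: [-2.4, 7.6, -3.1]
ee_pos: [500.3, 190.3, 51.5]
ft_force: [-1.9, 3.4, -2.5]
```

```bash
(python3 -m jog '[-1,0,0,0,0]'; python3 -m jog '[-1,0,0,0,0]'; python3 -m jog '[-1,0.0002,-0.002,0,0]'; python3 -m jog '[-1,0.0002,-0.002,0,0]') | grep -E "pos|force"
```

```text
ee_pos: [501.7, 187.1, 51.7]
ft_force: [-0.1, -1.4, -0.5]
ee_pos: [502.5, 186.4, 51.9]
ft_force: [0.3, -0.5, 0.6]
ee_pos: [502.5, 185.1, 51.9]
ft_force: [0.6, 1.7, -0.6]
ee_pos: [502.6, 184.8, 51.9]
ft_force: [-0.4, 3.9, -0.8]
```

```bash
(python3 -m jog '[-1,0.0002,-0.002,0,0]'; python3 -m jog '[-1,0.0002,-0.002,0,0]'; python3 -m jog '[-1,0.0002,-0.002,0,0]'; python3 -m jog '[-1,0,0,0,0]') | grep -E "pos|force"
```

```text
ee_pos: [502.6, 184.5, 51.9]
ft_force: [-0.0, 6.8, -0.4]
ee_pos: [502.6, 184.2, 51.9]
ft_force: [-0.0, 9.8, -1.5]
ee_pos: [502.7, 183.6, 52.0]
ft_force: [-0.3, 9.2, -1.1]
ee_pos: [502.8, 183.0, 52.0]
ft_force: [0.2, 7.6, -3.0]
```

```bash
(python3 -m jog '[-1,0,0,0,0]'; python3 -m jog '[-1,0,-0.001,0,0]'; python3 -m jog '[-1,0,-0.001,0,0]'; python3 -m jog '[-1,0,0,0,0]') | grep -E "pos|force"
```

```text
ee_pos: [502.8, 182.7, 51.9]
ft_force: [-0.0, 7.0, -1.2]
ee_pos: [502.9, 181.6, 51.9]
ft_force: [0.3, 6.6, -1.0]
ee_pos: [503.1, 179.2, 51.9]
ft_force: [2.1, 4.3, -0.5]
ee_pos: [502.8, 176.5, 51.7]
ft_force: [0.2, -0.1, -0.2]
```

Past the halfway point and the force has dropped, so this should be the second click. Approaching contact at about 173.

```bash
(python3 -m jog '[-1,0,0,0,0]'; python3 -m jog '[-1,0.0002,-0.002,0,0]'; python3 -m jog '[-1,0.0002,-0.002,0,0]';python3 -m jog '[-1,0.0002,-0.002,0,0]') | grep -E "pos|force"
python3 - <<'E'
from h import *
f=ctrl.grab_frame("scene")
c=f["img"][140:235,225:365]
cv2.imwrite(f"pics/s5.png",cv2.resize(c,None,fx=5.5,fy=5.5))
E
```

```text
ee_pos: [501.9, 174.8, 51.1]
ft_force: [0.2, 0.5, -0.4]
ee_pos: [501.9, 173.0, 51.0]
ft_force: [-0.1, 0.4, -0.8]
ee_pos: [502.0, 172.6, 51.0]
ft_force: [0.1, 3.6, -1.5]
ee_pos: [502.0, 172.4, 51.0]
ft_force: [-2.4, 7.4, -1.8]
```

View pics/s5.png

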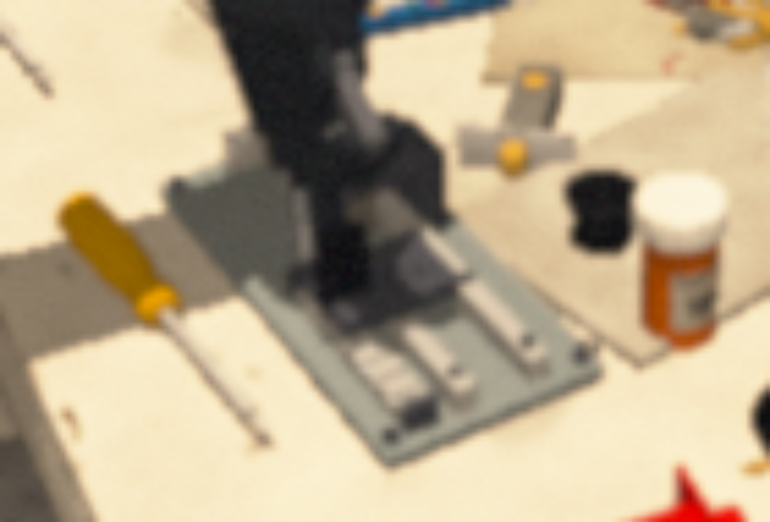

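The picture shows the saddle further along, with about three ridges left at crop (385,375). Contacts at 196.5, 184.8 and 172.7 are 12 mm apart, so this is the second click. Now the third, slowly.

```bash
(python3 -m jog '[-1,0.0002,-0.002,0,0]'; python3 -m jog '[-1,0,-0.001,0,0]'; python3 -m jog '[-1,0,0,0,0]';python3 -m jog '[-1,0,0,0,0]') | grep -E "pos|force"
```

```text
ee_pos: [502.0, 172.1, 51.1]
ft_force: [-1.0, 9.5, -3.5]
ee_pos: [502.0, 172.0, 51.1]
ft_force: [-0.4, 9.2, -2.0]
ee_pos: [502.0, 172.0, 51.1]
ft_force: [-1.1, 8.4, -3.1]
ee_pos: [502.0, 172.0, 51.1]
ft_force: [0.1, 8.8, -2.8]
```

```bash
(python3 -m jog '[-1,0,-0.0015,0,0]'; python3 -m jog '[-1,0,-0.0005,0,0]'; python3 -m jog '[-1,0,0,0,0]';python3 -m jog '[-1,0,0,0,0]') | grep -E "pos|force"
```

```text
ee_pos: [502.1, 171.1, 51.1]
ft_force: [-0.6, 8.9, -2.5]
ee_pos: [502.3, 169.4, 51.1]
ft_force: [-0.5, 6.5, -3.1]
ee_pos: [502.5, 167.7, 51.1]
ft_force: [-0.4, 3.3, -2.3]
ee_pos: [502.7, 165.7, 51.1]
ft_force: [-0.4, 1.2, -1.2]
```

```bash
(python3 -m jog '[-1,0,0,0,0]'; python3 -m jog '[-1,0,0,0,0]';python3 -m jog '[-1,0,0,0,0]') | grep -E "pos|force"; python3 -m jog '[-1,-0.001,0.008,0,0,-1,-0.001,0.01,0,0,-1,-0.001,0.01,0.02,0,-1,0,0.02,0.05,0,-1,0,0.05,0.05,0,-1,0,0.03,0.02,0,-1,0,0,0,0]'
python3 - <<'E'
from h import *
for n in ["wrist","top"]:
    f=ctrl.grab_frame(n);r=ctrl.place_of(f,"lever_mid");print(n,[(q["position"],q["confidence"],atz(f,q["position"],58)) for q in r])
    for t in ["bolt_nose","latch_tail","stop_face"]:
        print(t,[(q["position"],round(q["confidence"],2),np.round(atz(f,q["position"],22),1)) for q in ctrl.place_of(f,t)])
    c=f["img"][110:300,220:490] if n=="wrist" else f["img"][140:260,200:330]
    cv2.imwrite(f"pics/{n}6.png",cv2.resize(c,None,fx=2.9 if n=="wrist" else 5,fy=2.9 if n=="wrist" else 5,interpolation=cv2.INTER_CUBIC))
E
```

```text
ee_pos: [502.9, 163.9, 51.2]
ft_force: [0.6, -0.2, -0.0]
ee_pos: [503.0, 163.6, 51.3]
ft_force: [0.3, -0.4, 0.1]
ee_pos: [503.1, 164.0, 51.3]
ft_force: [-0.2, 0.1, -0.2]
time_s: 10.65
ee_pos: [500.8, 286.9, 177.6]
ee_rot: [-0.061, 0.998, 0.004, 0.004]
ft_force: [0.1, 0.5, -0.8]
width: -0.1
wrist [([179.5, 168.0], 0.93, array([505.01974789, 139.96280882,  58.        ]))]
bolt_nose [([205.3, 337.4], 0.89, array([522.6, 308. ,  22. ])), ([232.9, 63.1], 0.58, array([594.4,  -6.5,  22. ]))]
latch_tail [([160.1, 57.2], 0.91, array([507.6,  -1.2,  22. ])), ([216.1, 249.9], 0.5, array([546.8, 212.3,  22. ])), ([200.6, 242.1], 0.34, array([529.6, 202.8,  22. ]))]
stop_face [([204.5, 212.8], 0.74, array([538. , 170.6,  22. ]))]
top [([212.8, 286.4], 0.92, array([509.96752455, 145.09603043,  58.        ]))]
bolt_nose [([175.3, 350.0], 0.88, array([605.8,  -5.8,  22. ])), ([205.9, 220.5], 0.61, array([522.4, 311.1,  22. ]))]
latch_tail [([200.2, 261.0], 0.74, array([538.9, 211.5,  22. ])), ([214.2, 346.0], 0.7, array([509.8,   1.9,  22. ]))]
stop_face [([198.1, 275.0], 0.73, array([545. , 177.2,  22. ])), ([204.0, 242.7], 0.58, array([528.4, 256.3,  22. ]))]
```

View pics/wrist6.png

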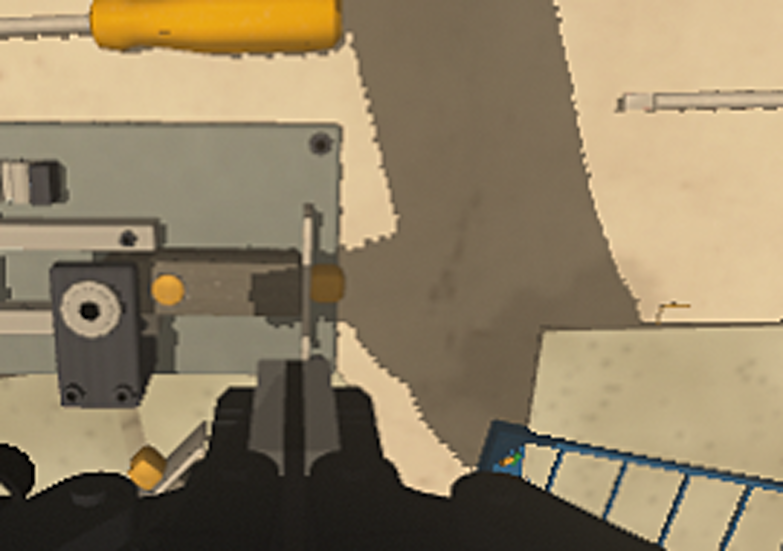

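View pics/top6.png

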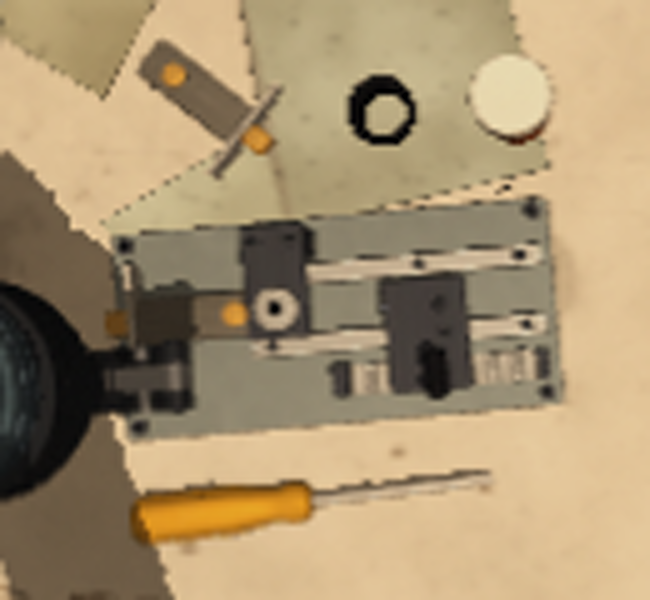

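```bash
python3 - <<'E'
from h import *
f=ctrl.grab_frame("top")
o=lambda u,v:((v+.5)/5-.5+140,(u+.5)/5-.5+200)
c=np.array([531.3,198.2]);y=np.array([-.105,.9945]);x=np.array([.9945,.105])
for n,p,z in [("levertop",(435,371),70),("bush",(275,308),56),("saddleTL",(385,280),36),("saddleBR",(470,388),36),("endblkL",(340,378),26)]:
    w=atz(f,o(*p),z);d=w[:2]-c;print(n,np.round(w,1),round(d@x,1),round(d@y,1))
print(ctrl.get_state()["ee_pos"])
E
python3 -m jog '[-1,0.005,0.01,0,0,-1,0.005,0.01,-0.02,0,-1,0.005,0.01,-0.03,0,-1,0.005,0.01,-0.03,0,-1,0.004,0.009,-0.03,0,-1,0,0,-0.03,0,-1,0,0,0,0,-1,0,0,0,0]'
```

```text
levertop [507.8 143.5  70. ] -29.1 -51.9
bush [535.4 221.2  56. ] 6.5 22.5
saddleTL [550.7 171.9  36. ] 16.5 -28.2
saddleBR [499.6 129.4  36. ] -38.8 -65.1
endblkL [502.6 193.7  26. ] -29.0 -1.5
[499.85722514 276.44480445 172.55526238]
time_s: 12.0
ee_pos: [523.8, 326.4, 32.7]
ee_rot: [-0.056, 0.998, -0.0, -0.0]
ft_force: [-0.6, -0.6, 0.3]
width: -0.2
```

Run:
```python
from h import *
a=cv2.imread("pics/top0.png");f=ctrl.grab_frame("top");b=f["img"];cv2.imwrite("pics/top7.png",b)
U=8
A=cv2.resize(a,None,fx=U,fy=U,interpolation=cv2.INTER_CUBIC);B=cv2.resize(b,None,fx=U,fy=U,interpolation=cv2.INTER_CUBIC)
for (r0,r1,c0,c1) in [(194,221,267,290),(205,222,272,285),(195,212,268,290)]:
    t=A[r0*U:r1*U,c0*U:c1*U]
    m=cv2.matchTemplate(B[(r0-6)*U:(r1+6)*U,(c0-3)*U:(c1+18)*U],t,cv2.TM_CCOEFF_NORMED)
    _,v,_,l=cv2.minMaxLoc(m);print(v,(l[0]/U-3),(l[1]/U-6))
print(f["K"]); 
# mm per px at z 36..70
for z in (36,70): print(atz(f,(213,276),z)-atz(f,(213,286),z))
h=ctrl.grab_frame("scene")
cv2.imwrite("pics/s7.png",cv2.resize(h["img"][140:235,225:365],None,fx=5.5,fy=5.5,interpolation=cv2.INTER_CUBIC))
```

```text
0.892741858959198 7.875 -0.75
0.9870210886001587 7.875 -0.75
0.940885066986084 7.75 -0.75
[[362.27705202   0.         321.83360597]
 [  0.         362.27705202 199.44584421]
 [  0.           0.           1.        ]]
[-0.61342852 24.15227065  0.        ]
[-0.58960295 23.21419633  0.        ]
```

View pics/s7.png

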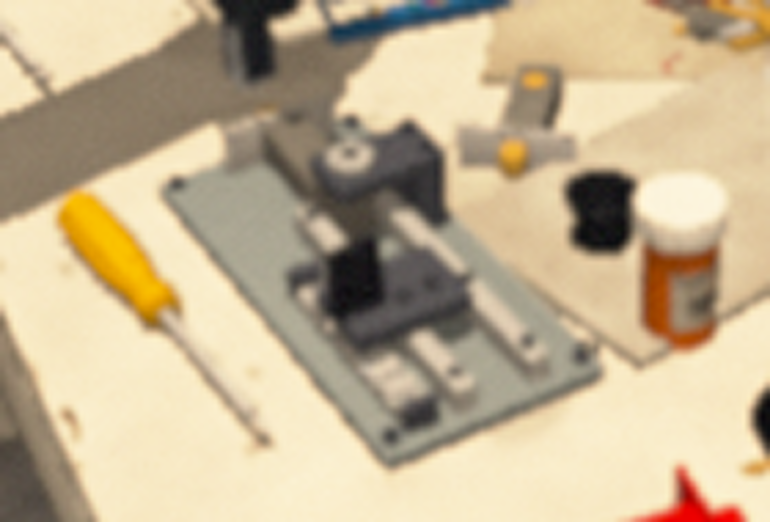

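Between the initial and current top views the stop shifted 18.8 mm. The wrist views put the start about 18–20 mm from zero, balanced between notches, which fits a final 36–38 mm. The 12 mm-spaced contacts also give the third click. Next I lower to bolt height, clear of the nose.

```bash
python3 -m jog '[-1,0,0.008,0,0,-1,0,0,0,0]'; python3 -m jog '[-1,0,0,-0.006,0,-1,0,0,-0.004,0,-1,0,0,0,0,-1,0,0,0,0]'
python3 - <<'E'
from h import *
for n in ["wrist"]:
    f=ctrl.grab_frame(n)
    for t in ["bolt_nose"]:
        print(t,[(q["position"],round(q["confidence"],2),np.round(atz(f,q["position"],22),1)) for q in ctrl.place_of(f,t)])
    c=f["img"][150:340,190:460]
    cv2.imwrite(f"pics/{n}8.png",cv2.resize(c,None,fx=2.9,fy=2.9,interpolation=cv2.INTER_CUBIC))
print(ctrl.get_state()["ee_pos"])
E
```

```text
time_s: 12.3
ee_pos: [524.8, 337.0, 35.0]
ee_rot: [-0.056, 0.998, 0.002, 0.001]
ft_force: [0.5, 1.1, -0.5]
width: 0.0
time_s: 12.7
ee_pos: [523.6, 333.8, 22.6]
ee_rot: [-0.055, 0.998, -0.0, -0.0]
ft_force: [1.0, -0.3, 0.4]
width: 0.3
bolt_nose [([246.2, 278.9], 0.68, array([525., 309.,  22.]))]
[523.98492377 334.07123108  22.9660253 ]
```

View pics/wrist8.png

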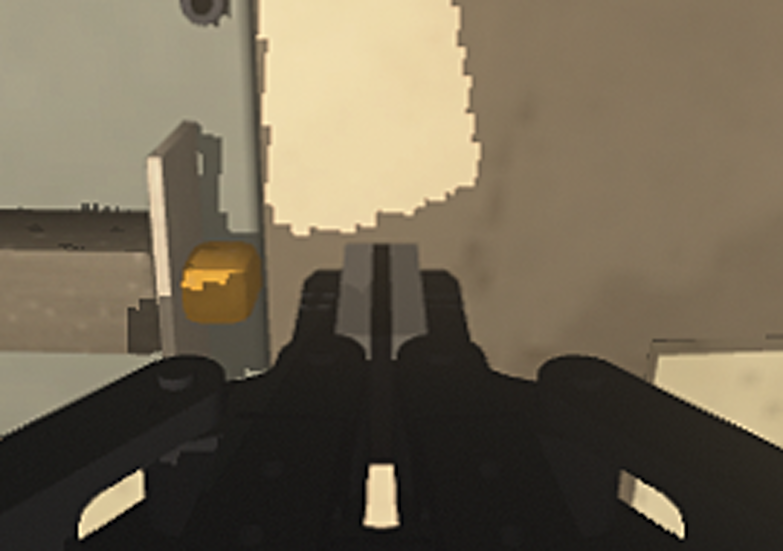

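```bash
python3 -m jog '[-1,0,-0.002,-0.005,0,-1,0,-0.002,0,0,-1,0,0,0,0]'|grep -E "pos|force"; for i in 1; do python3 -m jog '[-1,0.0003,-0.003,0,0]';python3 -m jog '[-1,0.0003,-0.003,0,0]';python3 -m jog '[-1,0.0003,-0.003,0,0]';python3 -m jog '[-1,0.0003,-0.003,0,0]';python3 -m jog '[-1,0.0003,-0.003,0,0]';python3 -m jog '[-1,0,0,0,0]'; done|grep -E "pos|force"
```

```text
ee_pos: [523.8, 329.4, 17.7]
ft_force: [-0.8, 0.4, -0.9]
ee_pos: [524.1, 327.6, 18.0]
ft_force: [0.8, 0.1, -0.2]
ee_pos: [524.6, 324.2, 18.1]
ft_force: [-0.7, -1.4, -0.3]
ee_pos: [524.9, 321.4, 18.2]
ft_force: [0.4, 1.3, -0.1]
ee_pos: [525.1, 318.5, 18.2]
ft_force: [-0.9, 1.2, -0.4]
ee_pos: [525.4, 315.4, 18.2]
ft_force: [0.1, 1.2, 0.2]
ee_pos: [525.6, 314.6, 18.1]
ft_force: [0.2, 0.4, -0.0]
```

```bash
for i in 1; do python3 -m jog '[-1,0.0004,-0.004,0,0,-1,0.0004,-0.004,0,0]';python3 -m jog '[-1,0.0004,-0.004,0,0,-1,0.0004,-0.004,0,0]';python3 -m jog '[-1,0.0004,-0.004,0,0]'; python3 -m jog '[-1,0.0003,-0.003,0,0]';python3 -m jog '[-1,0.0003,-0.003,0,0]';python3 -m jog '[-1,0,0,0,0]'; done|grep -E "pos|force"
python3 - <<'E'
from h import *
for n in ["top","wrist"]:
    f=ctrl.grab_frame(n)
    c=f["img"][150:340,190:460] if n=="wrist" else f["img"][140:260,200:330]
    cv2.imwrite(f"pics/{n}9.png",cv2.resize(c,None,fx=2.9 if n=="wrist" else 5,fy=2.9 if n=="wrist" else 5,interpolation=cv2.INTER_CUBIC))
E
```

```text
ee_pos: [526.2, 307.5, 18.1]
ft_force: [-0.2, 1.2, 0.6]
ee_pos: [527.1, 299.0, 18.1]
ft_force: [0.4, 0.1, -0.1]
ee_pos: [527.6, 294.9, 18.1]
ft_force: [0.5, 1.1, -0.1]
ee_pos: [527.9, 291.8, 18.1]
ft_force: [0.1, 1.1, -0.0]
ee_pos: [528.1, 289.1, 18.1]
ft_force: [-0.2, 1.4, 0.3]
ee_pos: [528.2, 288.4, 18.0]
ft_force: [0.3, -0.4, -0.2]
```

View pics/wrist9.png

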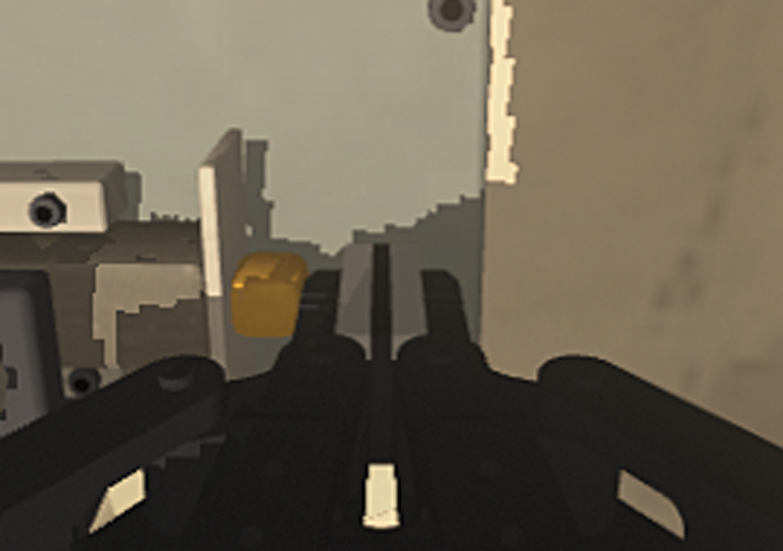

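View pics/top9.png

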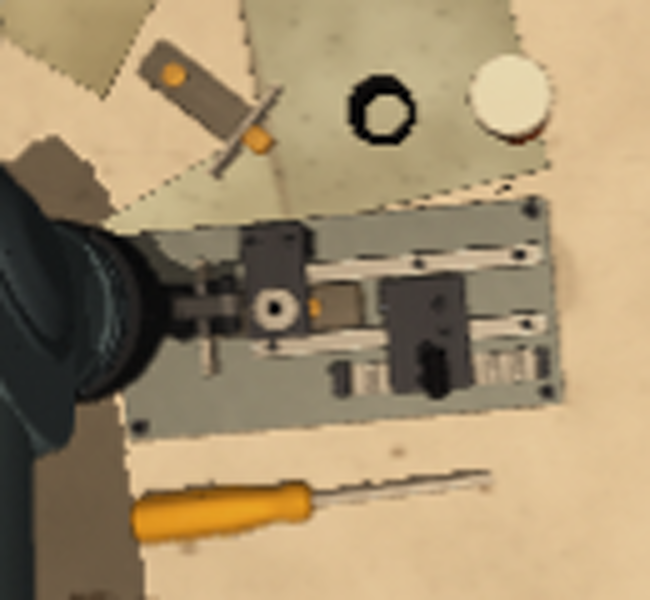

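```bash
for i in 1; do python3 -m jog '[-1,0.0003,-0.003,0,0]';python3 -m jog '[-1,0.0002,-0.002,0,0]';python3 -m jog '[-1,0.0002,-0.002,0,0]'; python3 -m jog '[-1,0.0001,-0.001,0,0]';python3 -m jog '[-1,0.0001,-0.001,0,0]';python3 -m jog '[-1,0.0001,-0.001,0,0]'; done|grep -E "pos|force"
```

```text
ee_pos: [528.1, 286.7, 17.9]
ft_force: [-0.3, 0.5, -0.1]
ee_pos: [528.4, 284.3, 18.0]
ft_force: [-0.7, 0.5, 0.4]
ee_pos: [528.6, 282.2, 17.9]
ft_force: [-0.0, 0.6, -0.5]
ee_pos: [528.8, 280.9, 17.9]
ft_force: [0.1, 0.5, -0.2]
ee_pos: [528.9, 280.1, 18.0]
ft_force: [-0.5, 1.1, -0.4]
ee_pos: [529.0, 279.2, 18.0]
ft_force: [-0.5, -0.2, 0.1]
```

```bash
for i in 1; do python3 -m jog '[-1,0.0001,-0.001,0,0]';python3 -m jog '[-1,0.0001,-0.001,0,0]';python3 -m jog '[-1,0.0001,-0.001,0,0]';python3 -m jog '[-1,0.0001,-0.001,0,0]'; done|grep -E "pos|force"
python3 - <<'E'
from h import *
for n in ["top"]:
    f=ctrl.grab_frame(n)
    cv2.imwrite(f"pics/{n}10.png",cv2.resize(f["img"][170:240,230:320],None,fx=8,fy=8,interpolation=cv2.INTER_CUBIC))
E
```

```text
ee_pos: [529.1, 278.2, 18.0]
ft_force: [-0.6, 0.4, -0.1]
ee_pos: [529.1, 277.7, 18.1]
ft_force: [-0.8, 2.1, -0.5]
ee_pos: [529.2, 277.5, 18.2]
ft_force: [-1.5, 3.6, -0.9]
ee_pos: [529.2, 277.3, 18.3]
ft_force: [-1.0, 3.8, -0.5]
```

View pics/top10.png

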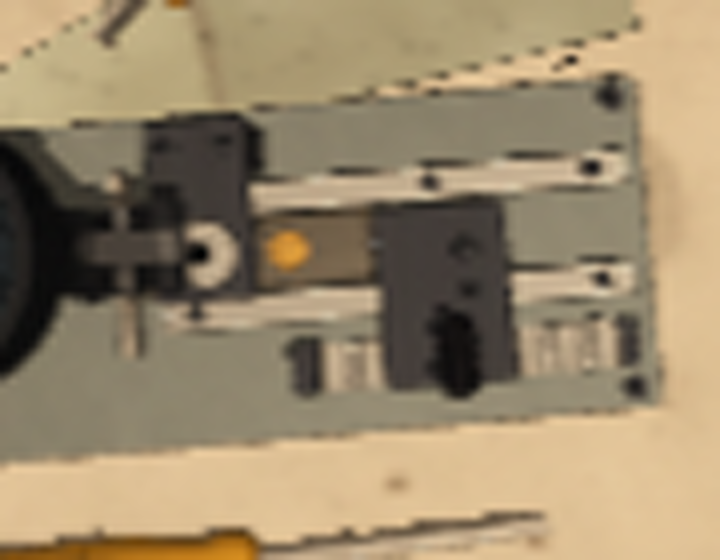

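The force rose to 3.8 N with the finger nearly stopped, and the tail meets the stop face at crop (375,245). I'll hold briefly, back off and check.

```bash
python3 -m jog '[-1,0,0,0,0,-1,0,0,0,0]'|grep force; python3 -m jog '[-1,0,0.005,0,0,-1,-0.001,0.01,0,0,-1,-0.002,0.02,0,0,-1,-0.003,0.03,0.01,0,-1,0,0.03,0.04,0,-1,0,0.03,0.05,0,-1,0,0.04,0.05,0,-1,0,0.04,0.03,0,-1,0,0,0,0,-1,0,0,0,0]'
python3 - <<'E'
from h import *
f=ctrl.grab_frame("top");b=f["img"]
cv2.imwrite("pics/top11.png",cv2.resize(b[140:260,200:330],None,fx=5,fy=5,interpolation=cv2.INTER_CUBIC))
a=cv2.imread("pics/top7.png");U=8
A=cv2.resize(a,None,fx=U,fy=U,interpolation=cv2.INTER_CUBIC);B=cv2.resize(b,None,fx=U,fy=U,interpolation=cv2.INTER_CUBIC)
r0,r1,c0,c1=205,222,279,294
m=cv2.matchTemplate(B[(r0-6)*U:(r1+6)*U,(c0-6)*U:(c1+10)*U],A[r0*U:r1*U,c0*U:c1*U],cv2.TM_CCOEFF_NORMED)
_,v,_,l=cv2.minMaxLoc(m);print(v,l[0]/U-6,l[1]/U-6)
h=ctrl.grab_frame("scene")
cv2.imwrite("pics/s11.png",cv2.resize(h["img"][140:235,225:365],None,fx=5.5,fy=5.5,interpolation=cv2.INTER_CUBIC))
E
```

```text
ft_force: [-0.2, 5.3, -1.0]
time_s: 16.85
ee_pos: [523.3, 468.7, 180.8]
ee_rot: [-0.057, 0.998, 0.0, 0.001]
ft_force: [-0.6, -0.8, -0.0]
width: -0.0
0.9959067702293396 0.0 0.0
```

View pics/top11.png

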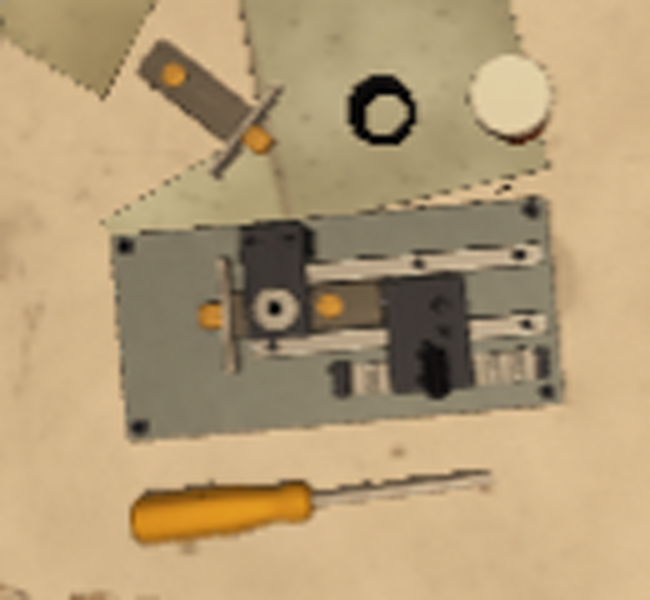

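View pics/s11.png

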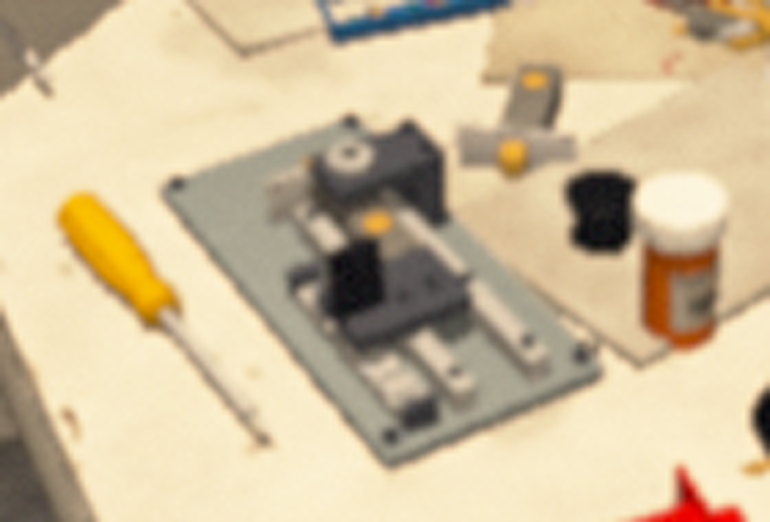

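The latch tail is at the saddle with no visible gap, at top crop (382,305), and the stop has not moved (0 px). To settle the click count directly, I'll repeat the wrist view from the pose of the zero-end picture and compare.

```bash
python3 -m jog '[-1,-0.002,-0.04,0,0,-1,-0.003,-0.04,0,0,-1,-0.003,-0.04,0,0,-1,-0.003,-0.04,0,0,-1,-0.003,-0.04,0,0,-1,-0.003,-0.04,0,0,-1,-0.003,-0.04,0,0,-1,-0.002,-0.035,0,0,-1,0,0,0,0,-1,0,0,0,0]' | grep pos; python3 -m jog '[-1,0,0,-0.02,0,-1,0,0,-0.02,0,-1,0,0,-0.02,0,-1,0,0,-0.012,0,-1,0,0,0,0,-1,0,0,0,0,-1,0,0,0,0]'
python3 - <<'E'
from h import *
f=ctrl.grab_frame("wrist")
cv2.imwrite("pics/wrist12.png",cv2.resize(f["img"][110:300,220:490],None,fx=2.9,fy=2.9))
np.savez("w12.npz",T=f["cam_to_world"],K=f["K"],k1=f["k1"]);print(ctrl.get_state()["ee_pos"])
E
```

```text
ee_pos: [500.3, 148.8, 178.6]
time_s: 18.65
ee_pos: [502.3, 152.7, 108.9]
ee_rot: [-0.056, 0.998, 0.0, 0.001]
ft_force: [1.2, 0.3, 0.5]
width: 0.0
[502.37826928 152.71108001 109.03302426]
```

View pics/wrist12.png

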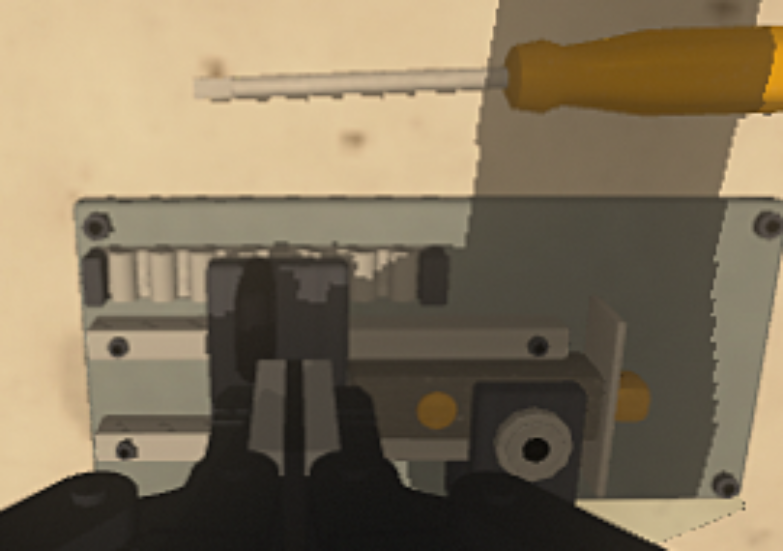

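Compared with the zero picture, the saddle moved 129 px at 3.55 px/mm, or 36.3 mm, which is the third click. Rising clear and handing in.

```bash
python3 -m jog '[-1,0,0,0.03,0,-1,0,0,0.04,0,-1,0,0,0.04,0,-1,0,0,0,0,-1,0,0,0,0,-1,0,0,0,0]'; python3 -c "
from rig import ctrl
print(ctrl.finish_job())"
```

```text
time_s: 19.3
ee_pos: [500.7, 152.1, 217.4]
ee_rot: [-0.056, 0.998, -0.0, -0.001]
ft_force: [-0.2, 0.9, -0.9]
width: 0.0
the job is handed in; nothing more can be done
None
```

I set up the jig with shut fingertips and handed the job in at 19.3 s. `finish_job()` gives no verdict, so these are my own last checks:

- **Zero end:** I pushed the lever towards the bushing until it stopped hard, with the force at 20 N and the fingers no longer moving.
- **Third click:** I pushed it out one click at a time. First contact moved about 12 mm per click. A repeat wrist view from the pose of the zero-end picture put the saddle 36.3 mm from zero.
- **Latch:** I pushed the bolt nose until the tail met the stop. The force rose from about 1 N to 5.3 N, the stop showed no shift in the before/after pictures, and no gap was visible from above.
- **Clearance:** The arm was clear of everything at the end. In the last top and scene views the spare latch, loupe, vial and screwdriver looked unmoved. I never went near the padlock and did not check it again.

**Readings that disagreed:**
- **Start position:** By touch, the stop started about 12 mm from zero. The pictures put it at 17–19 mm, so it was probably resting between notches and slipped when first touched.
- **Third-click estimate:** One rough estimate from the top view gave about 26 mm instead of 36 mm, which is why I repeated the wrist view.
- **Final gap:** The gap at the tail was judged only from contact force and the top view; I did not measure it.

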